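Tip the battery pack into its charging cradle

ROBOT

A 6-joint arm with a two-finger parallel gripper is mounted at the origin on a cart in front of the work surface, level with it; the furniture and walls round the work are solid. World frame = base frame: x ahead of the robot, y to its left, z up, the work surface at z = 0. Lengths are in m, angles in rad, forces in N, time in s.
With the tool pointing down it reaches from about 0.3 to 0.775 m from the base axis. Payload 14.6 kg.
Tool frame: the origin (TCP) lies on the mounting face of the last link; the fingertips stand 199 mm ahead of it and the grasp point (between the pads) lies 180 mm ahead of it; z points along the fingers, y is the line along which they close (so a half turn about z gives the same grasp; the last joint's range is limited). The gripper opens to 94 mm and grips with 3 to 60 N. Pads are 16 mm wide; open, the fingers measure 119 mm over their backs; the gripper's body (75 mm by 177 mm) begins 78 mm behind the grasp point.
Start: joints at [1.261, 0.3, 1.521, -0, 1.321, -0.067], TCP at [0.132, 0.534, 0.405] pointing down, gripper open.
Joint ranges: [-3.03, 3.03], [-0.79, 2.21], [0.23, 2.52], [-1.04, 4.18], [0, 3.07], [-2.55, 2.55]. Speed limits (rad/s): [2.22, 2.22, 2.57, 3.14, 3.14, 3.14].

INTERFACE

Orientations are given as [roll, pitch, yaw] about the fixed x, y, z axes, in that order (R = Rz(yaw) Ry(pitch) Rx(roll)).
In Python, from station import telemetry, cams, workorder, finder gives the robot as it stands.
- The arm moves only by the tool jog_arm, never from a script. Its argument "rows" is a list of rows, each an object with "gripper": the finger opening in m, from 0 to 0.094; "slide": the shift along the tool's x, y, z in m, a list of three; "spin": the turn about the tool's z in rad. In form: [{"gripper": gripper, "slide": [tx, ty, tz], "spin": spin}, ...]. A call has 1 to 8 rows; each row is the pose to reach, as a shift and turn from the pose commanded when the call began, along the tool's axes at that moment; what a row does not reach only later rows make up. A row lasts 1/10 s, in which the tool goes at most 50 mm and 8.59 degrees, less where a joint would pass 70% of its speed; a pose out of reach is approached as far as the arm can. A call with a gripper value outside its range is refused whole. The fingers move at their own pace and stop on an object; "squeeze" is the grip in N (left out, the last holds). Time passes only in rows, so rows that repeat a pose let the fingers close. It gives the time, the measured TCP pose, the force, the opening and the grip force at its end, in the units of the state.
- telemetry.get_obs(): the state, without advancing time (a new reading comes with each control period).
- cams.camera(name): name is "side" or "top" or "wrist"; returns (picture, depth): 480x640x3 uint8, red, green, blue; 480x640 float32, m along the optical axis (not along the pixel's ray), 0 where there is no reading.
- cams.camera_info(name): a dict with "camera_matrix" (3x3 intrinsics, pixels), "k1" (the pictures are not rectified: a ray, as slopes to the right and down, at radius r is drawn at 1 + k1 r^2 times it, then the intrinsics apply), "R" (3x3) and "t" (3): a world point X has camera coordinates R X + t; the wrist camera has in their place "tool_from_camera" (4x4, takes a point from camera to tool coordinates, whose origin is the TCP and whose axes are the flange's). Camera axes: x right, y down, z forward; pixel columns grow to the right and rows downward; lengths in m; the calibration is good to about 2 mm. A picture is of the moment at which its call begins: read the wrist's pose just before it. camera_info takes no time and is no camera call.
- workorder.hand_in(): hands the job in; it is judged then, once.
Trained networks look in the newest picture that a camera, given by its name, has taken for a name from the list of things; names that differ only in an ending like _2 or _b are one class to them, and where a whole thing is asked for, a point or a joint stands for the part that bears it (a point fixed in the world has none). Each returns a list of dicts, best first, with "confidence" (0 to 1); they miss things now and then, are a little off and sometimes report something else, mostly with a low value. They report only what shows in the picture. A call takes as long as a camera call.
- finder.find_in(target, camera): "point" ([x, y, z] in m, in world coordinates, good to about 4 mm: the middle of the surface that is visible of it).
- finder.masks_of(target, camera): "region" (480x640 bool, what is visible of it).
The state is a dict: "time_s": time; "qpos": joint angles; "joint_vel": joint speeds; "tau": joint torques, N m; "ee_pos": TCP position; "eef_rot": TCP orientation; "force": force on the tool from outside, world axes, zero at the start; "moment": the same for the moment, N m; "grip_width": finger opening in m; "grip_force": force on a finger pad.
Only numpy, scipy, OpenCV 4.12 (cv2) and the standard library are available. Lean on these libraries where they do the work, as an engineer would, in place of code of your own. Each camera call takes 0.05 s, during which the arm holds its last target. There are 200 camera calls.

TASK

Charge the battery pack: slide it upright across the desk until its foot stands square against the cradle's yellow front step, then push high on its rear face so that it tips over the step and lies between the side lips with its brass contacts facing the cradle's end wall, and push it along the bed fully home against that wall. Do not lift the pack, and leave the other things on the desk where they are.

Things in the scene. Friction and masses are not known exactly. Their poses are not given: they have to be found in the camera images.
- battery: black pack with an orange band near its top and two brass contacts in its top; stands 86 mm (x) by 100 (y) by 104 (z), 0.55 to 0.85 kg, loose, too wide to grasp. Origin: centre of its underside; z to the contact face, x within 0.25 rad of the cradle's x at the start. Tipped into the cradle, its x points down, its z along the cradle's x
- battery_foot (a point): middle of the lower edge of the pack's face towards the cradle: (43, 0, 0) mm in the pack's frame; the foot that meets the step
- battery_top (a point): centre of the pack's contact face: (0, 0, 104) mm in the pack's frame
- cradle: grey charging cradle fixed to the desk; place and direction vary. Origin at desk level in the middle of the front edge of the bed; x runs into the bed, z up. Bed top 10 mm above the desk, from x = 0 to the end wall at x = 140 mm. Side lips 22 mm tall, inner faces at y = +-68 mm (18 mm to spare each side of the pack)
- cradle_step (a point): top of the yellow 10 mm step, the bed's front edge, that stops the foot: (0, 0, 10) mm in the cradle's frame. Nothing stands in front of it. A pack just tipped over it lies flat on the bed, its lower end about 10 mm in front of the step, its contacts some 46 mm short of the wall
- cradle_wall (a point): middle of the end wall's face with its two brass studs: (140, 0, 53) mm in the cradle's frame. The wall is 75 mm tall; the cradle's back reaches to x = 178 mm. Home, the contact face touches the wall and the pack's lower end is at x = 36 mm
- flask: conical glass flask with green content, 67 mm wide, 109 mm tall; a loose bystander, origin at the centre of its underside
- dropper: amber dropper bottle, 35 mm wide, 106 mm tall; a loose bystander, origin at the centre of its underside
- stopper: brown rubber stopper, 39 mm wide, 30 mm tall; a loose bystander, origin at the centre of its underside
- slide_case: blue closed slide box, 94 x 98 x 37 mm; a loose bystander, origin at the centre of its underside
- tape: green tape roll lying flat, 68 mm wide, 19 mm tall; a loose bystander, origin at the centre of its underside
- marker: white marker with blue cap, lying, 128 mm long, 14 mm thick; a loose bystander, origin at the centre of its underside

How it is judged:
By the outcome, as a careful person would: the job done as asked, in the order asked, and still so for the second after the job is handed in, with the robot touching nothing.
It also fails if it takes over 51 s, if anything falls off the work surface, if the arm or the gripper's body presses on something with over 40 N, if the wrist force passes 120 N, or if a joint passes its speed limit or range.

## Working session

There is one attempt and no reset: what is moved stays moved. The work goes in short steps, Python scripts to look and compute and a tool call to move; the robot and the scene stay as the last step left them, time stands still between calls to the robot, and variables do not carry over. Pictures are saved under pics/ and viewed, at most 10 in all, crops included, and the job is handed in when it is done.

Besides the shell and the picture viewer there is one more tool, called after "Emit:" as a command line: name --argument value ..., lists and objects as JSON in quotes. jog_arm: Moves the arm, as the interface text tells. Its arguments: {"type":"object","properties":{"rows":{"type":"array","items":{"type":"object","properties":{"gripper":{"type":"number"},"slide":{"type":"array","items":{"type":"number"}},"spin":{"type":"number"}}}},"squeeze":{"type":"number"}},"required":["rows"]}

```bash
mkdir -p pics; ls
cat > h.py <<'E'
import numpy as np, cv2
from station import telemetry, cams, workorder, finder
def cloud(name,depth,mask=None):
    i=cams.camera_info(name);K=np.array(i["camera_matrix"],float);k=i["k1"]
    m=depth>0
    if mask is not None: m&=mask
    v,u=np.nonzero(m)
    p=cv2.undistortPoints(np.c_[u,v].astype(float)[:,None],K,np.array([k,0,0,0,0.]))[:,0]
    d=depth[v,u][:,None]
    c=np.c_[p,np.ones(len(p))]*d
    return (c-np.array(i["t"]))@np.array(i["R"]),np.c_[u,v]
E
python3 - <<'E'
from h import *
for n in("top","side"):
    p,d=cams.camera(n);cv2.imwrite(f"pics/{n}0.png",p[...,::-1])
    for t in "battery cradle flask dropper stopper slide_case tape marker cradle_step cradle_wall battery_top battery_foot".split():
        r=finder.find_in(t,n);print(n,t,[(np.round(q["point"],3).tolist(),round(q["confidence"],2)) for q in r[:2]])
o=telemetry.get_obs();print(o)
E
```

```text
pics
top battery []
top cradle [([0.537, 0.179, 0.008], 0.94)]
top flask [([0.666, 0.215, 0.043], 0.86)]
top dropper [([0.646, 0.322, 0.062], 0.9)]
top stopper [([0.684, 0.114, 0.031], 0.62)]
top slide_case [([0.671, -0.005, 0.035], 0.77)]
top tape []
top marker [([0.26, 0.363, 0.015], 0.77)]
top cradle_step [([0.536, 0.174, 0.009], 0.64)]
top cradle_wall [([0.538, 0.175, 0.008], 0.77)]
top battery_top [([0.479, -0.001, 0.099], 0.76)]
top battery_foot [([0.474, 0.002, 0.104], 0.86)]
side battery [([0.468, -0.012, 0.103], 0.81)]
side cradle [([0.534, 0.178, 0.012], 0.6), ([0.314, 0.239, 0.018], 0.2)]
side flask [([0.663, 0.213, 0.052], 0.72)]
side dropper [([0.644, 0.32, 0.052], 0.56)]
side stopper [([0.68, 0.115, 0.033], 0.54), ([0.645, 0.319, 0.055], 0.48)]
side slide_case [([0.662, -0.011, 0.038], 0.66)]
side tape [([0.311, 0.24, 0.016], 0.92)]
side marker [([0.256, 0.368, 0.011], 0.67), ([0.469, -0.009, 0.11], 0.54)]
side cradle_step [([0.533, 0.177, 0.013], 0.85)]
side cradle_wall [([0.533, 0.181, 0.014], 0.74)]
side battery_top [([0.467, -0.011, 0.103], 0.86)]
side battery_foot [([0.471, -0.009, 0.105], 0.83)]
{'time_s': 1.3, 'qpos': array([ 1.26138480e+00,  2.99943893e-01,  1.52102773e+00,  2.98410899e-06,
        1.32066971e+00, -6.66296931e-02]), 'joint_vel': array([-9.42296488e-04,  6.00944429e-05, -1.84264418e-03, -7.62699597e-05,
       -8.60574396e-04,  1.83487165e-04]), 'tau': array([ 7.37903192e-04, -5.31662607e+01, -3.52926850e+01,  7.07632396e-02,
        2.11826147e-02, -6.19735559e-06]), 'ee_pos': array([0.13223929, 0.53386148, 0.40460975]), 'eef_rot': array([-3.14154428e+00, -6.12559163e-06,  2.89881008e+00]), 'force': array([-1.36296921,  0.60734101, -0.60000176]), 'moment': array([0.01726639, 0.05187926, 0.03647386]), 'grip_force': 0.0, 'grip_width': 0.09407882505287171}
```

View pics/top0.png

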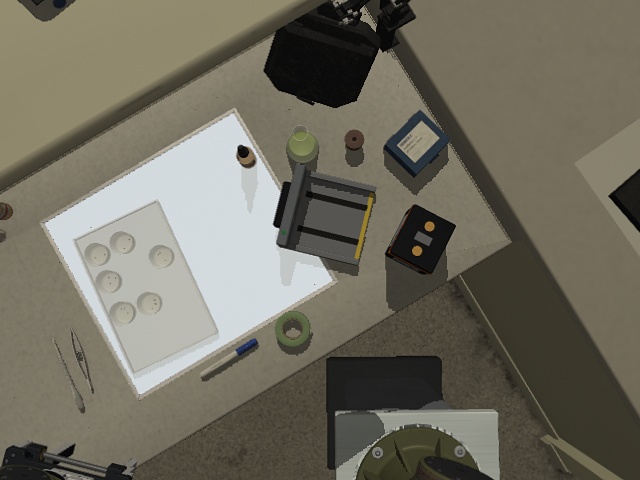

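View pics/side0.png

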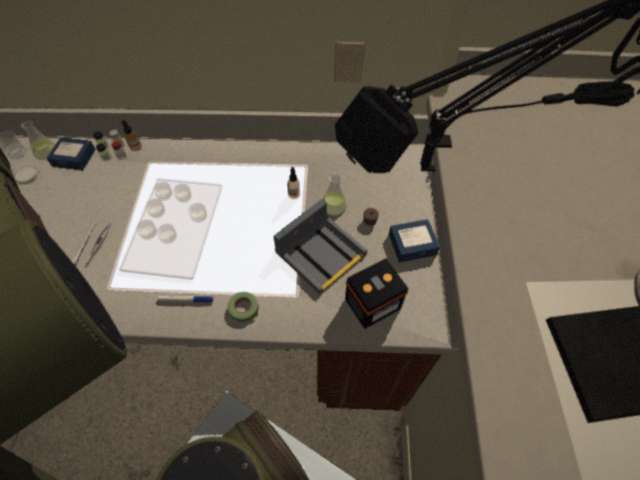

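Run:
```python
from h import *
for n in("top","side"):
    p,d=cams.camera(n);np.savez(f"{n}0.npz",p=p,d=d)
    for t in "battery_top","cradle":
        r=finder.masks_of(t,n)
        if not r: print("no",n,t);continue
        P,uv=cloud(n,d,r[0]["region"])
        lo,hi=(0.095,0.115) if "bat" in t else (0.065,0.09)
        for a,b in ((lo,hi),(0.005,0.015),(.025,.038)):
            Q=P[(P[:,2]>a)&(P[:,2]<b)]
            if len(Q)<50: continue
            r2=cv2.minAreaRect(Q[:,:2].astype(np.float32)*1000)
            print(n,t,(a,b),len(Q),np.median(Q[:,2]).round(4),r2, cv2.boxPoints(r2).round(0).tolist())
```

```text
top battery_top (0.095, 0.115) 2615 0.1036 ((482.2742919921875, -4.574501037597656), (85.74382019042969, 100.92159271240234), 61.95774459838867) [[418.0, -19.0], [507.0, -66.0], [547.0, 10.0], [458.0, 57.0]]
top cradle (0.065, 0.09) 909 0.0738 ((551.8671264648438, 234.9967041015625), (20.344642639160156, 160.0540771484375), 75.6155014038086) [[472.0, 245.0], [627.0, 205.0], [632.0, 225.0], [477.0, 265.0]]
top cradle (0.005, 0.015) 4739 0.0097 ((526.7424926757812, 160.0537872314453), (150.4149627685547, 163.08050537109375), 70.34323120117188) [[425.0, 117.0], [578.0, 62.0], [629.0, 203.0], [475.0, 258.0]]
top cradle (0.025, 0.038) 89 0.0268 ((535.7011108398438, 174.94540405273438), (166.3884735107422, 158.36196899414062), 75.68400573730469) [[438.0, 114.0], [592.0, 75.0], [633.0, 236.0], [480.0, 275.0]]
side battery_top (0.095, 0.115) 1819 0.1037 ((483.2324523925781, -4.975395202636719), (87.85297393798828, 100.91192626953125), 62.144569396972656) [[418.0, -20.0], [507.0, -67.0], [548.0, 10.0], [459.0, 57.0]]
side battery_top (0.005, 0.015) 101 0.0099 ((454.2772521972656, -18.30784606
[... 256 characters left out ...]
25), 21.622529983520508) [[400.0, 31.0], [448.0, -89.0], [506.0, -66.0], [459.0, 54.0]]
side cradle (0.065, 0.09) 537 0.0738 ((553.5675048828125, 234.66453552246094), (21.502593994140625, 160.4988555908203), 75.55687713623047) [[473.0, 244.0], [629.0, 204.0], [634.0, 225.0], [479.0, 265.0]]
side cradle (0.005, 0.015) 2925 0.0098 ((534.0025024414062, 165.08786010742188), (156.98033142089844, 158.70742797851562), 75.16376495361328) [[437.0, 110.0], [591.0, 69.0], [631.0, 221.0], [477.0, 261.0]]
side cradle (0.025, 0.038) 167 0.0317 ((529.5791625976562, 168.83218383789062), (140.4801788330078, 159.71493530273438), 70.3076400756836) [[431.0, 130.0], [581.0, 76.0], [628.0, 208.0], [478.0, 262.0]]
```

The top picture shows the cradle with its yellow step on the right (≈370,225), the pack at ≈(420,240) and the bystanders clear of the line between them. The side picture shows the same layout, with the pack at (375,292) in front of the step (345,275). From the depth fit, the cradle origin is about (514.5, 89.7) mm with yaw 75.4°. The pack is at about (-99.5, 7) mm in the cradle frame, turned -13°.

Emit:
jog_arm --rows '[{"gripper": 0.06, "slide": [-0.469, -0.525, 0], "spin": 1.583}, {"gripper": 0.06, "slide": [-0.469, -0.525, 0], "spin": 1.583}, {"gripper": 0.06, "slide": [-0.469, -0.525, 0], "spin": 1.583}, {"gripper": 0.06, "slide": [-0.469, -0.525, 0], "spin": 1.583}, {"gripper": 0.06, "slide": [-0.469, -0.525, 0], "spin": 1.583}, {"gripper": 0.06, "slide": [-0.469, -0.525, 0], "spin": 1.583}, {"gripper": 0.06, "slide": [-0.469, -0.525, 0], "spin": 1.583}, {"gripper": 0.06, "slide": [-0.469, -0.525, 0], "spin": 1.583}]'

```text
time_s: 2.4
ee_pos: [0.3194, 0.1783, 0.405]
eef_rot: [3.141, -0.0, 1.693]
force: [0.5, -0.2, 0.4]
grip_width: 0.0601
grip_force: 0.0
```

```bash
cat >> h.py <<'E'
O=np.array([.5145,.0897]);A=np.deg2rad(75.4);C=np.array([[np.cos(A),-np.sin(A)],[np.sin(A),np.cos(A)]])
def where(tx=None,ty=None,tz=None):
    """pose in cradle frame (mm, tip z); slide/spin needed to target (mm) in tool axes"""
    from scipy.spatial.transform import Rotation as Ro
    o=telemetry.get_obs();c=C.T@(o["ee_pos"][:2]-O)*1e3;z=(o["ee_pos"][2]-.199)*1e3;yaw=o["eef_rot"][2]
    print("t",round(o["time_s"],2),"cradle xy",c.round(1),"tipz",round(z,1),"dyaw",round(yaw-A,4),"F",o["force"].round(1),"w",o["grip_width"].round(3))
    if tx is not None:
        d=np.r_[C@(np.array([tx,ty])-c),tz-z]
        print("slide mm",(Ro.from_euler("xyz",o["eef_rot"]).inv().apply(d)).round(1),"spin",round(yaw-A,4))
E
python3 -c "
from h import *
where(-185,7,206)"
```

```text
Traceback (most recent call last):
  File "h.py", line 17, in where
    print("t",round(o["time_s"],2),"cradle xy",c.round(1),"tipz",round(z,1),"dyaw",round(yaw-A,4),"F",o["force"].round(1),"w",o["grip_width"].round(3))
                                                                                                                              ^^^^^^^^^^^^^^^^^^^^^
AttributeError: 'float' object has no attribute 'round'
```

```bash
sed -i 's/o\["grip_width"\].round(3)/round(float(o["grip_width"]),3)/' h.py; python3 -c "
from h import *
where(-185,7,206)"
```

```text
t 2.4 cradle xy [ 36.6 211.1] tipz 206.0 dyaw 0.377 F [ 0.5 -0.2  0.4] w 0.06
slide mm [-281.2  108.2    0. ] spin 0.377
```

Emit:
jog_arm --rows '[{"gripper": 0.06, "slide": [-0.281, 0.108, 0], "spin": 0.377}, {"gripper": 0.06, "slide": [-0.281, 0.108, 0], "spin": 0.377}, {"gripper": 0.06, "slide": [-0.281, 0.108, 0], "spin": 0.377}, {"gripper": 0.06, "slide": [-0.281, 0.108, 0], "spin": 0.377}, {"gripper": 0.06, "slide": [-0.281, 0.108, 0], "spin": 0.377}, {"gripper": 0.06, "slide": [-0.281, 0.108, 0], "spin": 0.377}, {"gripper": 0.06, "slide": [-0.281, 0.108, 0], "spin": 0.377}, {"gripper": 0.06, "slide": [-0.281, 0.108, 0], "spin": 0.377}]'

```text
time_s: 3.2
ee_pos: [0.4622, -0.0853, 0.4042]
eef_rot: [-3.141, -0.0, 1.32]
force: [-0.7, 0.4, 0.1]
grip_width: 0.06
grip_force: 0.0
```

```bash
python3 -c "
from h import *
where(-185,7,28)"
```

```text
t 3.2 cradle xy [-182.5    6.5] tipz 205.2 dyaw 0.004 F [-0.7  0.4  0.1] w 0.06
slide mm [ -2.5  -0.4 177.2] spin 0.004
```

Emit:
jog_arm --rows '[{"gripper": 0.06, "slide": [-0.002, 0, 0.05], "spin": 0}, {"gripper": 0.06, "slide": [-0.002, 0, 0.1], "spin": 0}, {"gripper": 0.06, "slide": [-0.002, 0, 0.145], "spin": 0}, {"gripper": 0.06, "slide": [-0.002, 0, 0.177], "spin": 0}, {"gripper": 0.06, "slide": [-0.002, 0, 0.177], "spin": 0}]'

```text
time_s: 3.7
ee_pos: [0.4604, -0.0852, 0.2248]
eef_rot: [-3.135, -0.0, 1.323]
force: [0.2, -0.1, -0.2]
grip_width: 0.0599
grip_force: 0.0
```

```bash
python3 -c "
from h import *
where(-185,7,28)"
```

```text
t 3.7 cradle xy [-182.9    8.2] tipz 25.8 dyaw 0.0073 F [ 0.2 -0.1 -0.2] w 0.06
slide mm [-2.2  1.2 -2.2] spin 0.0073
```

Emit:
jog_arm --rows '[{"gripper": 0.06, "slide": [0.016, 0, 0], "spin": 0.005}, {"gripper": 0.06, "slide": [0.026, 0, 0], "spin": 0.005}, {"gripper": 0.06, "slide": [0.034, 0, 0], "spin": 0.005}, {"gripper": 0.06, "slide": [0.042, 0, 0], "spin": 0.005}, {"gripper": 0.06, "slide": [0.049, 0, 0], "spin": 0.005}, {"gripper": 0.06, "slide": [0.055, 0, 0], "spin": 0.005}, {"gripper": 0.06, "slide": [0.06, 0, 0], "spin": 0.005}, {"gripper": 0.06, "slide": [0.06, 0, 0], "spin": 0.005}]'

```text
time_s: 4.5
ee_pos: [0.4767, -0.0278, 0.2289]
eef_rot: [3.14, -0.0, 1.318]
force: [-0.3, 0.4, 0.2]
grip_width: 0.06
grip_force: 0.0
```

```bash
cat >> h.py <<'E'
def bat(lo=.095,hi=.112):
    for n in("top","side"):
        p,d=cams.camera(n);r=finder.masks_of("battery_top",n) or finder.masks_of("battery",n)
        if not r: print("none",n);continue
        P,_=cloud(n,d,r[0]["region"]);Q=P[(P[:,2]>lo)&(P[:,2]<hi)]
        if len(Q)<100: print(n,"few",len(Q));continue
        q=((Q[:,:2]-O)@C*1e3).astype(np.float32);a=cv2.minAreaRect(q)
        print(n,round(r[0]["confidence"],2),len(Q),np.round(a[0],1),np.round(a[1],1),round(a[2],1),"z",np.median(Q[:,2]).round(4),"corners",cv2.boxPoints(a).round(0).tolist())
E
python3 -c "
from h import *
where(-110,7,28);bat()"
```

```text
t 4.5 cradle xy [-123.2    6.9] tipz 29.9 dyaw 0.002 F [-0.3  0.4  0.2] w 0.06
slide mm [13.2 -0.   1.9] spin 0.002
top 0.92 1938 [-64.6  17.8] [ 72.1 100.1] 0.0 z 0.1036 corners [[-101.0, 68.0], [-101.0, -32.0], [-28.0, -32.0], [-29.0, 68.0]]
side few 0
```

Emit:
jog_arm --rows '[{"gripper": 0.0, "slide": [-0.025, 0, 0], "spin": 0}, {"gripper": 0.0, "slide": [-0.025, 0, -0.05], "spin": 0}, {"gripper": 0.0, "slide": [-0.025, -0.01, -0.095], "spin": 0}, {"gripper": 0.0, "slide": [0.01, -0.04, -0.095], "spin": 0}, {"gripper": 0.0, "slide": [0.04, -0.075, -0.095], "spin": 0}, {"gripper": 0.0, "slide": [0.052, -0.098, -0.095], "spin": 0}, {"gripper": 0.0, "slide": [0.052, -0.098, -0.095], "spin": 0}]'

```text
time_s: 5.45
ee_pos: [0.393, 0.048, 0.3228]
eef_rot: [-3.141, -0.0, 1.319]
force: [0.1, -0.2, 0.7]
grip_width: 0.0076
grip_force: 0.0
```

```bash
python3 -c "
from h import *
where(-71,105,28);bat()"
```

```text
t 5.45 cradle xy [-71.  107.1] tipz 123.8 dyaw 0.0032 F [ 0.1 -0.2  0.7] w 0.008
slide mm [-0.   2.1 95.8] spin 0.0032
top 0.94 1423 [-70.7  17.9] [97.9 84.6] 89.6 z 0.1036 corners [[-113.0, -31.0], [-29.0, -31.0], [-28.0, 67.0], [-113.0, 67.0]]
side 0.9 1115 [-79.3  16.4] [ 71.9 100.9] 0.3 z 0.1036 corners [[-115.0, 67.0], [-115.0, -34.0], [-43.0, -34.0], [-44.0, 67.0]]
```

Emit:
jog_arm --rows '[{"gripper": 0.0, "slide": [0, 0, 0.045], "spin": 0}, {"gripper": 0.0, "slide": [0, 0, 0.085], "spin": 0}, {"gripper": 0.0, "slide": [0, 0.01, 0.095], "spin": 0}, {"gripper": 0.0, "slide": [0, 0.022, 0.095], "spin": 0}, {"gripper": 0.0, "slide": [0, 0.031, 0.095], "spin": 0}, {"gripper": 0.0, "slide": [0, 0.038, 0.095], "spin": 0}, {"gripper": 0.0, "slide": [0, 0.044, 0.095], "spin": 0}, {"gripper": 0.0, "slide": [0, 0.044, 0.095], "spin": 0}]'

```text
time_s: 6.45
ee_pos: [0.4379, 0.0352, 0.2281]
eef_rot: [3.14, -0.0, 1.317]
force: [0.1, -0.5, -0.1]
grip_width: 0.0006
grip_force: 0.0
```

```bash
python3 -c "
from h import *
where(-71,105,28);bat()"
```

```text
t 6.45 cradle xy [-72.   60.4] tipz 29.1 dyaw 0.0006 F [ 0.1 -0.5 -0.1] w 0.001
slide mm [  1.1 -44.6   1.1] spin 0.0006
top 0.86 707 [-71.6 -20.6] [86.7 64.6] 0.1 z 0.1035 corners [[-115.0, 12.0], [-115.0, -53.0], [-28.0, -53.0], [-28.0, 12.0]]
side 0.65 444 [-102.6   -4. ] [ 24.1 101.2] 0.5 z 0.1034 corners [[-115.0, 46.0], [-114.0, -55.0], [-90.0, -55.0], [-91.0, 47.0]]
```

Emit:
jog_arm --rows '[{"gripper": 0.06, "slide": [0, -0.03, 0], "spin": 0}, {"gripper": 0.06, "slide": [0, -0.03, -0.05], "spin": 0}, {"gripper": 0.06, "slide": [-0.01, -0.02, -0.095], "spin": 0}, {"gripper": 0.06, "slide": [-0.04, 0.018, -0.095], "spin": 0}, {"gripper": 0.06, "slide": [-0.07, 0.055, -0.095], "spin": 0}, {"gripper": 0.06, "slide": [-0.08, 0.064, -0.08], "spin": 0}, {"gripper": 0.06, "slide": [-0.08, 0.064, -0.04], "spin": 0}, {"gripper": 0.06, "slide": [-0.08, 0.064, -0.005], "spin": 0}]'

```text
time_s: 7.45
ee_pos: [0.479, -0.0585, 0.2317]
eef_rot: [3.14, -0.0, 1.316]
force: [0.7, 0.4, -1.0]
grip_width: 0.0591
grip_force: 0.0
```

```bash
python3 -c "
from h import *
where(-94,-4,28);bat()"
```

```text
t 7.45 cradle xy [-152.4   -3. ] tipz 32.7 dyaw -0.0 F [ 0.7  0.4 -1. ] w 0.059
slide mm [58.4  1.   4.7] spin -0.0
top 0.65 2609 [-71.5  -2.4] [100.   86.6] 89.9 z 0.1036 corners [[-115.0, -52.0], [-28.0, -52.0], [-28.0, 47.0], [-115.0, 48.0]]
none side
```

Emit:
jog_arm --rows '[{"gripper": 0.06, "slide": [0.025, 0.001, 0.004], "spin": 0}, {"gripper": 0.06, "slide": [0.034, 0.001, 0.004], "spin": 0}, {"gripper": 0.06, "slide": [0.042, 0.001, 0.004], "spin": 0}, {"gripper": 0.06, "slide": [0.049, 0.001, 0.004], "spin": 0}, {"gripper": 0.06, "slide": [0.054, 0.001, 0.004], "spin": 0}, {"gripper": 0.06, "slide": [0.057, 0.001, 0.004], "spin": 0}, {"gripper": 0.06, "slide": [0.059, 0.001, 0.004], "spin": 0}, {"gripper": 0.06, "slide": [0.06, 0.001, 0.004], "spin": 0}]'

```text
time_s: 8.5
ee_pos: [0.4955, -0.0012, 0.2309]
eef_rot: [3.139, 0.003, 1.319]
force: [-6.9, -23.2, 13.1]
grip_width: 0.0601
grip_force: 12.0
```

```bash
python3 -c "
from h import *
where(-92,-3,28);bat()"
```

```text
t 8.5 cradle xy [-92.8  -4.5] tipz 31.9 dyaw 0.0026 F [ -6.9 -23.2  13.1] w 0.06
slide mm [ 0.8 -1.5  3.9] spin 0.0026
top 0.8 1754 [-32.4  -1.8] [67.6 99.8] 1.0 z 0.1037 corners [[-67.0, 47.0], [-65.0, -52.0], [2.0, -51.0], [1.0, 49.0]]
side few 0
```

Emit:
jog_arm --rows '[{"gripper": 0.06, "slide": [-0.008, -0.001, 0.002], "spin": 0.002}, {"gripper": 0.06, "slide": [-0.025, -0.001, 0], "spin": 0.002}, {"gripper": 0.06, "slide": [-0.025, -0.001, -0.03], "spin": 0.002}, {"gripper": 0.06, "slide": [-0.022, -0.001, -0.054], "spin": 0.002}, {"gripper": 0.06, "slide": [-0.02, -0.001, -0.054], "spin": 0.002}]'

```text
time_s: 9.2
ee_pos: [0.4897, -0.0195, 0.2865]
eef_rot: [3.135, -0.001, 1.315]
force: [-0.7, 0.3, -0.2]
grip_width: 0.0602
grip_force: 0.0
```

```bash
python3 -c "
from h import *
where(-94,-2,88);bat()
p,d=cams.camera('top');cv2.imwrite('pics/top1.png',cv2.resize(p[150:330,270:510,::-1],None,fx=3,fy=3))"
```

```text
t 9.2 cradle xy [-111.9   -3.5] tipz 87.5 dyaw -0.001 F [-0.7  0.3 -0.2] w 0.06
slide mm [17.9 -1.5 -0.5] spin -0.001
top 0.76 2572 [-42.6  -2.4] [ 86.3 100.6] 0.2 z 0.1036 corners [[-86.0, 48.0], [-86.0, -53.0], [1.0, -53.0], [0.0, 48.0]]
side few 84
```

View pics/top1.png

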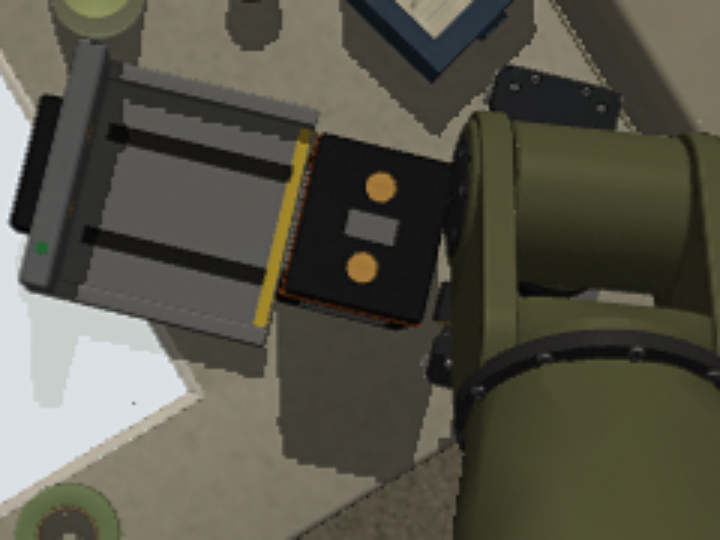

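The pack stands square against the yellow step (≈285,230 in the crop) and centred between the lips, with the gripper behind it. Next I push high on its rear face.

Emit:
jog_arm --rows '[{"gripper": 0.06, "slide": [0.017, -0.002, 0], "spin": 0}, {"gripper": 0.06, "slide": [0.025, -0.002, -0.005], "spin": 0}, {"gripper": 0.06, "slide": [0.034, -0.002, -0.009], "spin": 0}, {"gripper": 0.06, "slide": [0.044, -0.002, -0.014], "spin": 0}, {"gripper": 0.06, "slide": [0.054, -0.002, -0.018], "spin": 0}, {"gripper": 0.06, "slide": [0.064, -0.002, -0.022], "spin": 0}, {"gripper": 0.06, "slide": [0.072, -0.002, -0.025], "spin": 0}, {"gripper": 0.06, "slide": [0.078, -0.002, -0.026], "spin": 0}]'

```text
time_s: 10.3
ee_pos: [0.5079, 0.0562, 0.3122]
eef_rot: [3.135, 0.0, 1.315]
force: [-5.1, -9.9, 37.9]
grip_width: 0.0601
grip_force: 15.8
```

```bash
python3 -c "
from h import *
where(-94,-2,88)
p,d=cams.camera('side');cv2.imwrite('pics/side1.png',cv2.resize(p[180:360,250:490,::-1],None,fx=3,fy=3))"
```

```text
t 10.3 cradle xy [-34.   -2.1] tipz 113.2 dyaw -0.001 F [-5.1 -9.9 37.9] w 0.06
slide mm [-60.   -0.2  25.2] spin -0.001
```

View pics/side1.png

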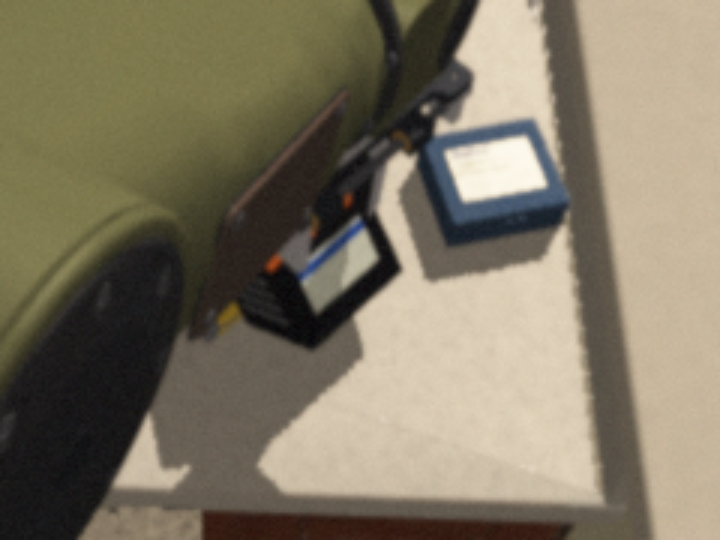

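The pack is tilted about 30° over the step with the fingers on its rear face. The upward force is friction from the face sliding up past the fingertips, so I'll rise faster.

Emit:
jog_arm --rows '[{"gripper": 0.06, "slide": [0.002, 0, -0.004], "spin": 0}, {"gripper": 0.06, "slide": [0.007, 0, -0.006], "spin": 0}, {"gripper": 0.06, "slide": [0.013, 0, -0.008], "spin": 0}, {"gripper": 0.06, "slide": [0.019, 0, -0.009], "spin": 0}, {"gripper": 0.06, "slide": [0.025, 0, -0.01], "spin": 0}]'

```text
time_s: 10.85
ee_pos: [0.5134, 0.0814, 0.3184]
eef_rot: [-3.141, 0.0, 1.315]
force: [-0.5, -0.6, -0.1]
grip_width: 0.0599
grip_force: 0.0
```

```bash
python3 -c "
from h import *
where(-94,-2,88)
p,d=cams.camera('top');cv2.imwrite('pics/top2.png',cv2.resize(p[150:330,270:510,::-1],None,fx=3,fy=3))"
```

```text
t 10.85 cradle xy [-8.3 -1. ] tipz 119.4 dyaw -0.0009 F [-0.5 -0.6 -0.1] w 0.06
slide mm [-85.7   1.1  31.4] spin -0.0009
```

View pics/top2.png

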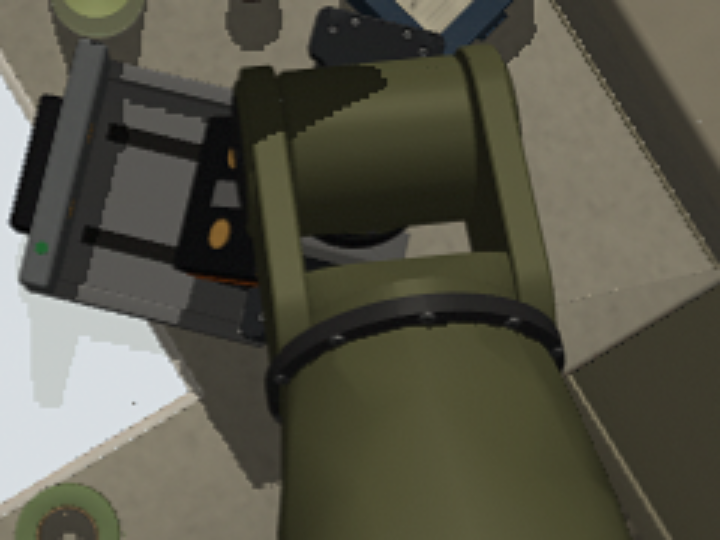

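The pack has left the fingers and is falling into the cradle with its contacts towards the wall (about (220,235) in the crop). I'll back off and look.

Emit:
jog_arm --rows '[{"gripper": 0.06, "slide": [-0.005, 0, -0.01], "spin": 0}, {"gripper": 0.06, "slide": [-0.03, 0, -0.01], "spin": 0}, {"gripper": 0.06, "slide": [-0.065, 0, -0.005], "spin": 0}, {"gripper": 0.06, "slide": [-0.09, 0, 0], "spin": 0}, {"gripper": 0.06, "slide": [-0.09, 0, 0], "spin": 0}]'

```text
time_s: 11.4
ee_pos: [0.4898, -0.0086, 0.3188]
eef_rot: [-3.141, 0.0, 1.312]
force: [-0.8, 0.5, -0.5]
grip_width: 0.0594
grip_force: 0.0
```

```bash
python3 -c "
from h import *
where(-44,-2,45)
for n in('top','side'):
    p,d=cams.camera(n);P,uv=cloud(n,d);q=np.c_[(P[:,:2]-O)@C*1e3,P[:,2]*1e3]
    m=(q[:,2]>90)&(q[:,2]<102)&(abs(q[:,0]-60)<75)&(abs(q[:,1])<75)
    Q=q[m]
    if len(Q)>50: a=cv2.minAreaRect(Q[:,:2].astype(np.float32));print(n,len(Q),np.median(Q[:,2]).round(1),np.percentile(Q[:,2],[2,98]).round(1),a,cv2.boxPoints(a).round(0).tolist())
    if n=='top':cv2.imwrite('pics/top3.png',cv2.resize(p[150:330,270:510,::-1],None,fx=3,fy=3))"
```

```text
t 11.4 cradle xy [-101.3   -0.9] tipz 119.8 dyaw -0.0039 F [-0.8  0.5 -0.5] w 0.059
slide mm [57.4  0.9 74.8] spin -0.0039
top 2929 95.7 [91.8 99.6] ((34.21136474609375, -2.2823638916015625), (98.41146850585938, 101.5520248413086), 0.0003061819588765502) [[-15.0, 48.0], [-15.0, -53.0], [83.0, -53.0], [83.0, 48.0]]
```

View pics/top3.png

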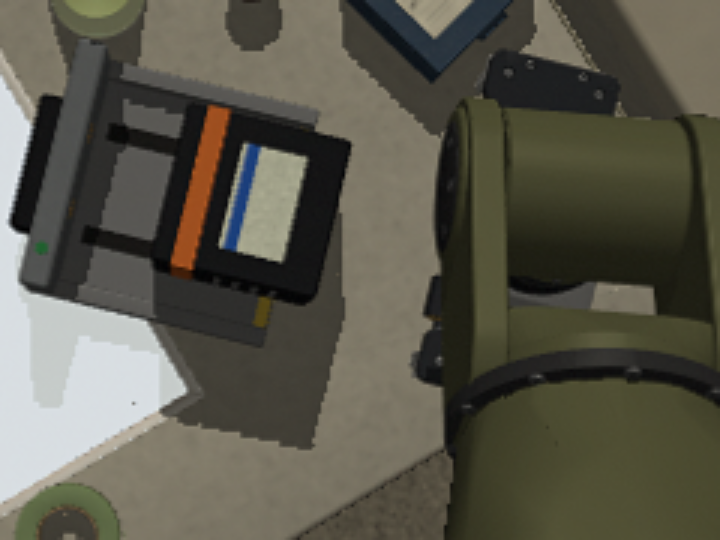

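The pack lies flat on the bed (top at 95.7 mm), square and centred, contacts towards the wall and 50–55 mm short of it. Now I push it home.

Emit:
jog_arm --rows '[{"gripper": 0.06, "slide": [0, 0, 0.045], "spin": -0.004}, {"gripper": 0.06, "slide": [0.015, 0, 0.078], "spin": -0.004}, {"gripper": 0.06, "slide": [0.05, 0.001, 0.078], "spin": -0.004}, {"gripper": 0.06, "slide": [0.068, 0.001, 0.078], "spin": -0.004}, {"gripper": 0.06, "slide": [0.076, 0.001, 0.078], "spin": -0.004}, {"gripper": 0.06, "slide": [0.086, 0.001, 0.078], "spin": -0.004}, {"gripper": 0.06, "slide": [0.096, 0.001, 0.078], "spin": -0.004}, {"gripper": 0.06, "slide": [0.106, 0.001, 0.078], "spin": -0.004}]'

```text
time_s: 12.3
ee_pos: [0.5184, 0.0964, 0.2408]
eef_rot: [3.142, 0.0, 1.319]
force: [-1.5, -4.3, 0.3]
grip_width: 0.0601
grip_force: 2.2
```

```bash
python3 -c "
from h import *
where(28,-2,45)"
```

```text
t 12.3 cradle xy [ 7.5 -2.1] tipz 41.8 dyaw 0.0027 F [-1.5 -4.3  0.3] w 0.06
slide mm [20.5 -0.1 -3.2] spin 0.0027
```

Emit:
jog_arm --rows '[{"gripper": 0.06, "slide": [0.007, 0, 0], "spin": 0.002}, {"gripper": 0.06, "slide": [0.013, 0, 0], "spin": 0.002}, {"gripper": 0.06, "slide": [0.017, 0, 0], "spin": 0.002}, {"gripper": 0.06, "slide": [0.019, 0, 0], "spin": 0.002}, {"gripper": 0.06, "slide": [0.02, 0, 0], "spin": 0.002}, {"gripper": 0.06, "slide": [0.021, 0, 0], "spin": 0.002}]'

```text
time_s: 12.9
ee_pos: [0.5236, 0.1162, 0.2408]
eef_rot: [3.142, 0.0, 1.317]
force: [-1.6, -5.9, 0.8]
grip_width: 0.0594
grip_force: 2.9
```

```bash
python3 -c "
from h import *
where(28,-2,45)"
```

```text
t 12.9 cradle xy [28.  -2.1] tipz 41.8 dyaw 0.0006 F [-1.6 -5.9  0.8] w 0.059
slide mm [ 0.  -0.1 -3.2] spin 0.0006
```

Emit:
jog_arm --rows '[{"gripper": 0.06, "slide": [0.001, 0, 0], "spin": 0}, {"gripper": 0.06, "slide": [0.002, 0, 0], "spin": 0}, {"gripper": 0.06, "slide": [0.002, 0, 0], "spin": 0}]'

```text
time_s: 13.2
ee_pos: [0.5241, 0.1171, 0.2408]
eef_rot: [-3.142, 0.003, 1.317]
force: [-3.9, -19.2, 4.6]
grip_width: 0.0603
grip_force: 9.8
```

```bash
python3 -c "
from h import *
where(28,-2,45)"
```

```text
t 13.2 cradle xy [28.9 -2.4] tipz 41.8 dyaw 0.0012 F [ -3.9 -19.2   4.6] w 0.06
slide mm [-0.9 -0.4 -3.2] spin 0.0012
```

Emit:
jog_arm --rows '[{"gripper": 0.06, "slide": [0.001, 0, 0], "spin": 0}, {"gripper": 0.06, "slide": [0.001, 0, 0], "spin": 0}, {"gripper": 0.06, "slide": [-0.01, 0, 0], "spin": 0}, {"gripper": 0.06, "slide": [-0.05, 0, 0], "spin": 0}, {"gripper": 0.06, "slide": [-0.1, 0, -0.02], "spin": 0}, {"gripper": 0.06, "slide": [-0.14, 0, -0.06], "spin": 0}, {"gripper": 0.06, "slide": [-0.15, 0, -0.1], "spin": 0}, {"gripper": 0.06, "slide": [-0.15, 0, -0.1], "spin": 0}]'

```text
time_s: 14.0
ee_pos: [0.4866, -0.0287, 0.3462]
eef_rot: [3.132, -0.002, 1.314]
force: [0.2, 1.3, -0.8]
grip_width: 0.0597
grip_force: 0.0
```

```bash
python3 -c "
from h import *
where()
p,d=cams.camera('top');P,uv=cloud('top',d);q=np.c_[(P[:,:2]-O)@C*1e3,P[:,2]*1e3]
Q=q[(q[:,2]>88)&(q[:,2]<102)&(abs(q[:,0]-80)<75)&(abs(q[:,1])<75)]
a=cv2.minAreaRect(Q[:,:2].astype(np.float32));print(np.median(Q[:,2]),a,cv2.boxPoints(a).round(0).tolist())
W=q[(q[:,2]>70)&(q[:,2]<78)&(abs(q[:,0]-155)<30)&(abs(q[:,1])<75)];print('wall x',np.percentile(W[:,0],[1,5,95,99]))
cv2.imwrite('pics/top4.png',cv2.resize(p[100:370,240:520,::-1],None,fx=2,fy=2))
for t in 'flask dropper stopper slide_case tape marker'.split():
    r=finder.find_in(t,'top');print(t,[np.round(x['point'],3).tolist() for x in r[:1]])"
```

```text
t 14.0 cradle xy [-121.6   -2.9] tipz 147.2 dyaw -0.0018 F [ 0.2  1.3 -0.8] w 0.06
95.71247450033367 ((88.51164245605469, -3.306529998779297), (104.16893005371094, 101.58687591552734), 0.19363467395305634) [[36.0, 47.0], [37.0, -54.0], [141.0, -54.0], [140.0, 48.0]]
wall x [140.58562025 142.41093948 158.96795441 159.93088927]
flask [[0.666, 0.216, 0.045]]
dropper [[0.647, 0.324, 0.061]]
stopper [[0.686, 0.114, 0.03]]
slide_case [[0.672, -0.004, 0.035]]
tape []
marker [[0.262, 0.36, 0.014]]
```

View pics/top4.png

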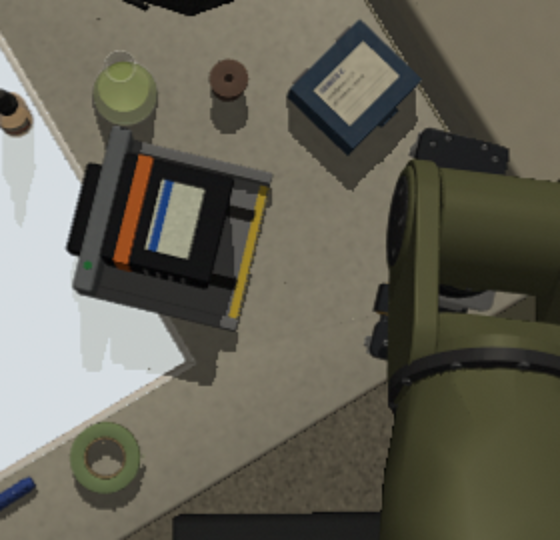

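The pack is home: its lower end is at x = 36 mm and its contact face at 140 mm, against the wall. The bystanders have not moved and the robot is clear of everything.

```bash
python3 -c "
from h import *
print(workorder.hand_in())"
```

```text
the job is handed in; nothing more can be done
None
```

The battery pack was tipped over the step and lies flat between the side lips, contacts against the cradle's end wall; the bystanders stayed put, and the job was handed in at about 14 s (no verdict was returned).

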